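Change over the basket carousel

TASK

Change over the carousel: bring its loaded baskets round to the opening (the knob on top turns it) and hang every one of them by its bail on the draining rack, one to a hook. Put the empty spare basket from the bench into a pocket of the turntable, and leave it standing upright on the pocket floor right at the opening. Tip no loaded basket over and leave the petri dish and the media bottle where they are.

Things in the scene. Friction and masses are not known exactly. Their poses are not given: they have to be found in the camera images.
- carousel: Fixed carousel housing: grey foot 225 x 210 x 10 mm (x = -0.102 to 0.123); origin on the bench, on the turntable's vertical axis. Its open front is its -x side, toward the robot: only the pocket turned there can be emptied or loaded from above. Guard posts of 12 mm at (0.112, +-0.100); clear back panel at x = 0.117
- guard (a point): Middle of the front edge of the clear guard roof with metal edging, at its top, 193 mm above the bench; roof 5 mm thick. It covers x = -0.012 to 0.119, |y| < 0.108 of the carousel's frame, but for a slot |y| < 0.018 round the knob's shaft. Baskets in the side and back pockets pass 9 mm below it and cannot be gripped there
- opening (a point): The loading place of the carousel: on the carousel's -x axis, 76 mm from the turntable's axis, at the height of the pocket floors (24 mm above the bench). A pocket centred here faces the opening. Axes as the carousel's
- turntable: Disc of 228 mm diameter, 12 mm thick; turns endlessly both ways about z through its origin (centre of its underside), friction 0.06 N m, stays where left, no detents. Four square pockets centred 76 mm from the axis in its own +x, +y, -x and -y directions, square to the radius, floor 12 mm above the origin, fenced by 6 mm wire up to 13 mm above the floor, 54 mm free between the wires
- knob (a point): Middle of the black bar knob on the turntable's axis, above the guard roof, 217 mm above the bench. The bar is 40 mm long (along the turntable's own x), 13 mm thick (y) and 36 mm high; grip it across its thickness from above and turn it: the turntable turns with it. Axes as the turntable's
- rack: Fixed draining rack: three upturned hooks of 8 mm bar on a rail. Origin on the bench under the middle hook's saddle; the hooks point to its own -x (toward the robot). In front of each saddle the hook turns up to a tip at x = -0.018, top 179 mm above the bench (20 mm over the saddle's); behind, it runs level 50 mm, then down to the rail at x = 0.075, z = 0.130. Foot 85 x 190 x 10 mm
- spare: The empty spare basket, standing on the bench on its own. Shape and grip exactly as basket_0, origin at the centre of its underside
- hook_0 (a point): Top of the saddle of hook 0 (the +y one of the three, 66 mm apart in the rack's y), 159 mm above the bench: where a hanging bail's peak rests. Axes as the rack's
- hook_1 (a point): Top of the saddle of hook 1 (the middle one of the three, 66 mm apart in the rack's y), 159 mm above the bench: where a hanging bail's peak rests. Axes as the rack's
- hook_2 (a point): Top of the saddle of hook 2 (the -y one of the three, 66 mm apart in the rack's y), 159 mm above the bench: where a hanging bail's peak rests. Axes as the rack's
- basket_0: Steel wire basket with glass plates, 0.12 kg, 48 x 48 x 44 mm, rigid handle to 155 mm; origin: centre of its underside. Bail of 6 mm wire in its own x-z plane: uprights x = +-22 mm to z = 84, sloping to a peak at z = 110 mm; above it a tab 20 wide (x), 10 thick (y) to z = 155 mm: grip across y at z = 136. Hook passes through along y. Starts in a pocket, x radial
- basket_0_eye (a point): Under the peak of this basket's bail, 103 mm above its origin: when it hangs, the sloping wires straddle the hook and this point lies on the saddle. Absent if the basket is
- basket_1: Steel wire basket with glass plates, 0.12 kg, 48 x 48 x 44 mm, rigid handle to 155 mm; origin: centre of its underside. Bail of 6 mm wire in its own x-z plane: uprights x = +-22 mm to z = 84, sloping to a peak at z = 110 mm; above it a tab 20 wide (x), 10 thick (y) to z = 155 mm: grip across y at z = 136. Hook passes through along y. Starts in a pocket, x radial
- basket_1_eye (a point): Under the peak of this basket's bail, 103 mm above its origin: when it hangs, the sloping wires straddle the hook and this point lies on the saddle. Absent if the basket is
- basket_2: Steel wire basket with glass plates, 0.12 kg, 48 x 48 x 44 mm, rigid handle to 155 mm; origin: centre of its underside. Bail of 6 mm wire in its own x-z plane: uprights x = +-22 mm to z = 84, sloping to a peak at z = 110 mm; above it a tab 20 wide (x), 10 thick (y) to z = 155 mm: grip across y at z = 136. Hook passes through along y. Starts in a pocket, x radial
- basket_2_eye (a point): Under the peak of this basket's bail, 103 mm above its origin: when it hangs, the sloping wires straddle the hook and this point lies on the saddle. Absent if the basket is
- basket_3: Steel wire basket with glass plates, 0.12 kg, 48 x 48 x 44 mm, rigid handle to 155 mm; origin: centre of its underside. Bail of 6 mm wire in its own x-z plane: uprights x = +-22 mm to z = 84, sloping to a peak at z = 110 mm; above it a tab 20 wide (x), 10 thick (y) to z = 155 mm: grip across y at z = 136. Hook passes through along y. Starts in a pocket, x radial
- basket_3_eye (a point): Under the peak of this basket's bail, 103 mm above its origin: when it hangs, the sloping wires straddle the hook and this point lies on the saddle. Absent if the basket is
- petri_0: Clear round petri dish, 55 mm across, 12 mm high, standing on the bench to the right; origin at the centre of its underside. Leave it alone
- media: Screw-cap media bottle, 56 mm across, 108 mm high, standing at the back of the bench; origin at the centre of its underside. Leave it alone

How it is judged:
At the end, for the whole second after the job is handed in: Every loaded basket hangs at rest by its bail on a hook (bail eye within 16 mm of a saddle, within 0.35 rad of upright); the spare stands at rest and upright (0.1 rad) in a pocket, within 15 mm of the opening's centre and 5 mm of the pocket floor ((distance between basket_0_eye and hook_0 below 0.016 m or distance between basket_0_eye and hook_1 below 0.016 m or distance between basket_0_eye and hook_2 below 0.016 m) and angle between each of basket_0, basket_1, basket_2, basket_3's own z axis and vertical below 0.35 rad and linear speed of each of basket_0, basket_1, basket_2, basket_3 below 0.05 m/s and (distance between basket_1_eye and hook_0 below 0.016 m or distance between basket_1_eye and hook_1 below 0.016 m or distance between basket_1_eye and hook_2 below 0.016 m) and (distance between basket_2_eye and hook_0 below 0.016 m or distance between basket_2_eye and hook_1 below 0.016 m or distance between basket_2_eye and hook_2 below 0.016 m) and (distance between basket_3_eye and hook_0 below 0.016 m or distance between basket_3_eye and hook_1 below 0.016 m or distance between basket_3_eye and hook_2 below 0.016 m) and horizontal distance between spare and opening below 0.015 m and z of spare in the frame of opening between -0.005 and 0.005 m and angle between spare's own z axis and vertical below 0.1 rad and linear speed of spare below 0.03 m/s); the robot touches nothing.
It fails at once if a loaded basket is tipped over (angle between any of basket_0, basket_1, basket_2, basket_3's own z axis and vertical above 0.9 rad).
It fails at once if petri_0 is disturbed (distance of petri_0 from where it was at the start of the episode above 0.03 m).
It fails at once if media is disturbed (distance of media from where it was at the start of the episode above 0.03 m).
Of basket_0, basket_1, basket_2, basket_3 only 2 to 3 are there at a start; the rules pass over those that are not, and their reading is None.
At some moment in a run one of spare may be knocked a few centimetres aside while the robot is not near it.
It also fails if it takes over 210 s, if anything falls off the work surface, if the arm or the gripper's body presses on something with over 40 N, if the wrist force passes 120 N, or if a joint passes its speed limit or range.

ROBOT

A 6-joint arm with a two-finger parallel gripper is mounted at the origin on a cart in front of the work surface, level with it; the furniture and walls round the work are solid. World frame = base frame: x ahead of the robot, y to its left, z up, the work surface at z = 0. Lengths are in m, angles in rad, forces in N, time in s.
With the tool pointing down it reaches from about 0.4 to 0.925 m from the base axis. Payload 12.5 kg.
Tool frame: the origin (TCP) lies midway between the tips of the shut fingers; the grasp point (between the pads) lies env.tcp_to_grasp behind it (env.tcp_to_grasp is the distance from the TCP to the grasp point, in m); z points along the fingers, y is the line along which they close (so a half turn about z gives the same grasp; the last joint's range is limited). The gripper opens to 95 mm and grips with 3 to 60 N. Pads are 20 mm wide; open, the fingers measure 119 mm over their backs; the gripper's body (75 mm by 180 mm) begins 59 mm behind the grasp point.
Start: joints at [1.067, 0.491, 1.559, -0, 1.092, -0.106], TCP at [0.242, 0.576, 0.215] pointing down, gripper open.
Joint ranges: [-3.1, 3.1], [-0.84, 2.19], [0.05, 2.79], [-1.13, 4.28], [0.06, 2.93], [-2.69, 2.69]. Speed limits (rad/s): [2.22, 2.22, 2.79, 3.14, 3.14, 3.14].

INTERFACE

Orientations are given as a unit quaternion [w, x, y, z].
In Python, from bench import env gives the robot as it stands.
- The arm moves only by the shell command python3 jog.py 'ROWS' [OPENING] [FORCE]. ROWS is a JSON list of rows, 1 to 5 of them, each of 6 numbers: dx, dy, dz in m, then a rotation vector rx, ry, rz in rad; each row is the pose to reach, as a shift and turn from the pose commanded when the command began, along the tool's axes at that moment; what a row does not reach only later rows make up. A row lasts 1/10 s, in which the tool goes at most 0.05 m and 0.15 rad, less where a joint would pass 70% of its speed; a pose out of reach is approached as far as the arm can. OPENING is the finger opening in m, set as the command begins (- or left out keeps the last). The fingers move at their own pace and stop on an object; FORCE is the grip in N (left out, the last holds). Time passes only in rows, so rows that do not move let the fingers close. It prints the time, the measured TCP pose, the force, the opening and the grip force at its end.
- env.sense(): the state, without advancing time (a new reading comes with each control period).
- env.get_image(name): name is "side" or "top" or "wrist"; returns a dict with "pixels" (400x640x3 uint8, blue, green, red), "mtx" (3x3 intrinsics, pixels), "T" (4x4, takes a point from camera to world coordinates). Camera axes: x right, y down, z forward; pixel columns grow to the right and rows downward; lengths in m; the calibration is good to about 2 mm. A picture is of the moment at which its call begins. There is no depth.
- env.close_job(): hands the job in; it is judged then, once.
The state is a dict: "time_s": time; "joint_pos": joint angles; "joint_vel": joint speeds; "effort": joint torques, N m; "tool_pos": TCP position; "tool_rot": TCP orientation; "force": force on the tool from outside, world axes, zero at the start; "moment": the same for the moment, N m; "width": finger opening in m; "gripper_force": force on a finger pad.
Only numpy, scipy, OpenCV 4.12 (cv2) and the standard library are available. Lean on these libraries where they do the work, as an engineer would, in place of code of your own. Each camera call takes 0.05 s, during which the arm holds its last target. There are 200 camera calls.

## Working session

There is one attempt and no reset: what is moved stays moved. The work goes in short steps, Python scripts to look and compute and a shell command to move; the robot and the scene stay as the last step left them, time stands still between calls to the robot, and variables do not carry over. Pictures are saved under pics/ and viewed, at most 14 in all, crops included, and the job is handed in when it is done.

```bash
ls; mkdir -p pics
python3 - <<'E'
from bench import env
import cv2
print(env.sense(), env.tcp_to_grasp)
for n in("side","top"):
    d=env.get_image(n); cv2.imwrite(f"pics/{n}0.png",d["pixels"]); print(n,d["mtx"].tolist(),d["T"].round(4).tolist())
E
```

```text
bench.py
jog.py
pics
{'time_s': 0.0, 'joint_pos': array([ 1.06742665e+00,  4.91551109e-01,  1.55944387e+00,  8.40704412e-06,
        1.09172155e+00, -1.05595990e-01]), 'joint_vel': array([ 0.00042966, -0.00153413, -0.00105573,  0.00010557, -0.00169325,
        0.00010569]), 'effort': array([-1.97860652e-03, -6.12618971e+01, -2.58176547e+01,  6.93080225e-02,
        4.82662779e-02, -5.40854410e-05]), 'tool_pos': array([0.24195929, 0.57599651, 0.21406893]), 'tool_rot': array([-1.72026352e-04,  1.97580111e-01,  9.80286583e-01, -5.34971263e-04]), 'force': array([-0.3299521 ,  0.6513293 , -0.17486071]), 'moment': array([-0.04287472, -0.00170221,  0.08098136]), 'gripper_force': 0.0, 'width': 0.09537736356362632} 0.0188
side [[371.7700636186062, 0.0, 321.06080949770404], [0.0, 371.7700636186062, 200.23616337107666], [0.0, 0.0, 1.0]] [[-0.9984, -0.0465, 0.0326, 0.611], [-0.0524, 0.5337, -0.8441, 0.6834], [0.0219, -0.8444, -0.5352, 0.597], [0.0, 0.0, 0.0, 1.0]]
top [[404.3053536138849, 0.0, 322.0313860944274], [0.0, 404.3053536138849, 204.80684391857704], [0.0, 0.0, 1.0]] [[-0.0107, -0.9873, 0.1585, 0.4943], [-0.9999, 0.0113, 0.0032, -0.0587], [-0.005, -0.1584, -0.9874, 0.9796], [0.0, 0.0, 0.0, 1.0]]
```
View pics/top0.png

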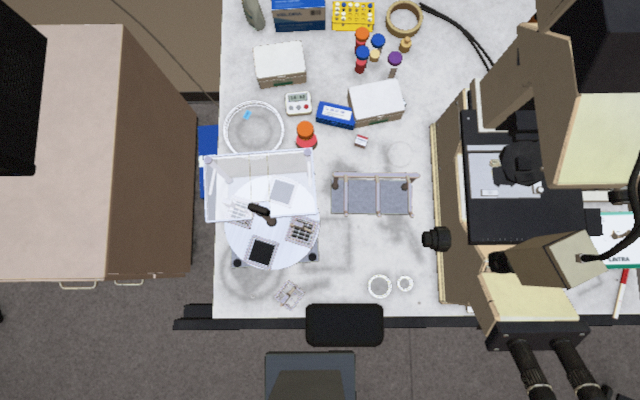

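View pics/side0.png

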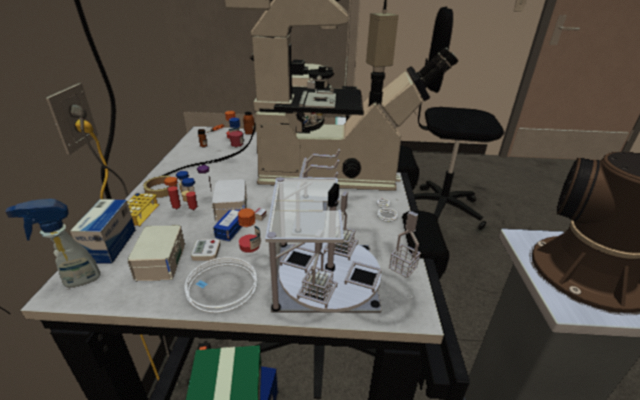

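The top view shows the carousel around (268,222), the knob near (262,212), the rack at (372,193), the spare at (290,293) and the petri dish probably at (400,152). I'll enlarge the relevant area.

Run:
```python
import cv2
a=cv2.imread("pics/top0.png")[140:310,190:430]; cv2.imwrite("pics/topc.png",cv2.resize(a,None,fx=3.33,fy=3.33,interpolation=2))
a=cv2.imread("pics/side0.png")[140:320,250:440]; cv2.imwrite("pics/sidec.png",cv2.resize(a,None,fx=3.2,fy=3.2,interpolation=2))
```

View pics/topc.png

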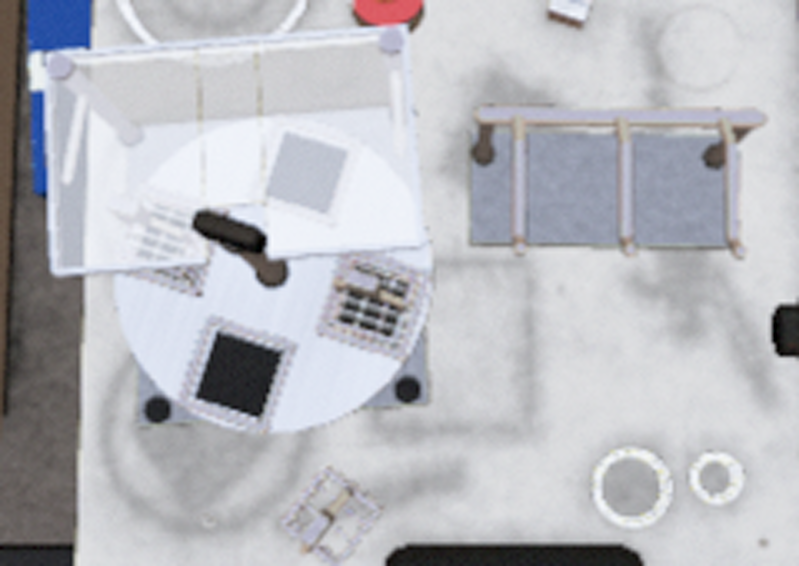

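View pics/sidec.png

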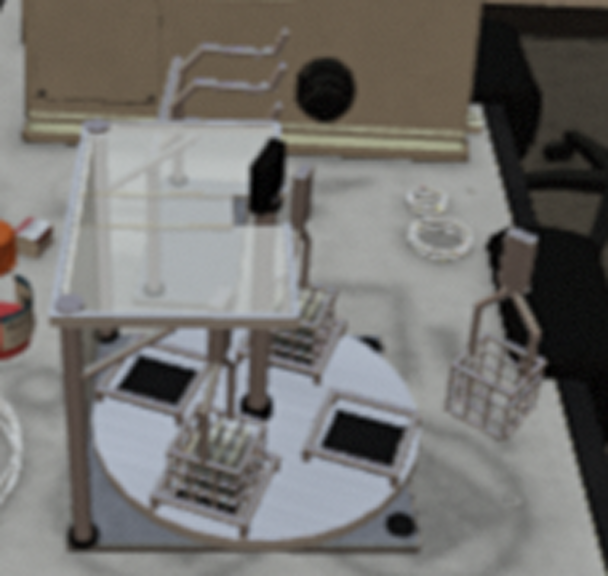

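The top crop shows loaded baskets in the +y pocket (about (165,245), partly under the roof) and the -y pocket (375,305). The front pocket (240,375) and back pocket (308,172) are empty. The hook tips are at (518,250), (628,248) and (738,252), and the spare is at (330,515) with its tab end at (313,535). The side crop confirms two baskets.

```bash
cat > h.py <<'E'
import numpy as np, cv2
from bench import env
def ray(d,uv,z):
    K,T=d["mtx"],np.array(d["T"]); r=T[:3,:3]@np.linalg.solve(K,[uv[0],uv[1],1]); c=T[:3,3]
    return c+r*(z-c[2])/r[2]
def proj(d,P):
    K,T=d["mtx"],np.array(d["T"]); P=np.atleast_2d(P); q=(P-T[:3,3])@T[:3,:3]@K.T
    return q[:,:2]/q[:,2:]
def Rz(a): return np.array([[np.cos(a),-np.sin(a),0],[np.sin(a),np.cos(a),0],[0,0,1]])
E
cat > m.py <<'E'
from h import *
from scipy.optimize import least_squares
t=env.get_image("top"); s=env.get_image("side")
T=lambda u,v:(190+u/3.33,140+v/3.33)
S=lambda u,v:(250+u/3.2,140+v/3.2)
def fit(name,obs,x0):
    def res(p):
        r=[]
        for d,uv,P in obs: r.append(proj(d,Rz(p[2])@np.array(P)+[p[0],p[1],0])[0]-uv)
        return np.ravel(r)
    o=least_squares(res,x0,loss="soft_l1"); print(name,o.x.round(4),"\n",o.fun.reshape(-1,2).round(1).tolist()); return o.x
# carousel
c=fit("car",[(t,T(50,272),(-.012,.108,.193)),(t,T(427,247),(-.012,-.108,.193)),(t,T(408,25),(.119,-.108,.193)),(t,T(46,56),(.119,.108,.193)),
 (s,S(55,323),(-.012+.131,.108,.193)),(s,S(302,318),(-.012,.108,.193)),(s,S(280,122),(-.012,-.108,.193)),(s,S(83,125),(.119,-.108,.193)),
 (t,T(139,427),(-.102,.105,.01)),(t,T(430,404),(-.102,-.105,.01))],[.45,.08,0])
r=fit("rack",[(t,T(518,250),(-.018,.066,.177)),(t,T(628,248),(-.018,0,.177)),(t,T(738,252),(-.018,-.066,.177)),
 (s,S(287,34),(-.018,-.066,.179)),(s,S(283,68),(-.018,0,.179)),(s,S(277,108),(-.018,.066,.179))],[.5,-.15,0])
for P in [(478,108),(765,112)]: print("rail",ray(t,T(*P),.134).round(3))
for P in [(468,247),(730,244)]: print("rackfoot",ray(t,T(*P),.01).round(3))
p=[ray(t,T(*P),.024) for P in [(240,375),(308,172)]]
print("pockets",np.round(p,3), "mid",(p[0]+p[1])/2,"ang front->back",np.arctan2(*(p[1]-p[0])[1::-1]))
print("kn",ray(t,T(229,226),.235).round(3),[ray(t,T(*P),.235).round(3).tolist() for P in [(200,215),(262,236)]])
f=fit("spare",[(t,T(283,520),(-.024,.024,.044))]+[],[.2,.05,0]) if 0 else None
print("spare tab top",ray(t,T(313,533),.155).round(3), "tabs",ray(s,S(520,237),.155).round(3))
print("spare rim",[ray(t,T(*P),.044).round(3).tolist() for P in[(281,520),(329,468),(382,510),(334,563)]])
print("bask -y tab",ray(t,T(365,283),.179).round(3),"side",ray(s,S(303,172),.179).round(3))
print("petri",ray(t,T(700,47),.012).round(3),"rings",ray(t,T(630,487),0).round(3),ray(t,T(715,478),0).round(3))
E
python3 m.py
```

```text
car [0.6093 0.0639 0.0707] 
 [[1.5, -0.1], [-1.9, -1.5], [-1.3, 1.0], [0.3, 0.3], [1.0, -1.8], [-0.8, 0.2], [-0.6, 1.0], [2.1, -0.5], [-0.5, -0.1], [0.4, -0.4]]
rack [ 0.6197 -0.169  -0.0328] 
 [[-0.2, -1.1], [-0.3, 0.2], [-0.3, -0.3], [0.1, -1.1], [0.3, -0.9], [0.9, -1.2]]
rail [ 0.7   -0.081  0.134]
rail [ 0.695 -0.266  0.134]
rackfoot [ 0.627 -0.076  0.01 ]
rackfoot [ 0.627 -0.266  0.01 ]
pockets [[0.535 0.087 0.024]
 [0.681 0.039 0.024]] mid [0.60813371 0.06297194 0.024     ] ang front->back -0.3147207967845235
kn [0.609 0.062 0.235] [[0.616, 0.078, 0.235], [0.603, 0.043, 0.235]]
spare tab top [0.435 0.022 0.155] tabs [0.442 0.024 0.155]
spare rim [[0.436, 0.054, 0.044], [0.471, 0.022, 0.044], [0.442, -0.014, 0.044], [0.408, 0.018, 0.044]]
bask -y tab [ 0.583 -0.011  0.179] side [ 0.587 -0.006  0.179]
petri [ 0.774 -0.25   0.012] rings [ 0.454 -0.189  0.   ] [ 0.46 -0.25  0.  ]
```

The measurements agree with each other:

| Item | Position | Yaw |
|---|---|---|
| Carousel | (.609, .064) | .07 |
| Turntable x axis | – | ≈1.256 |
| Rack | (.620, -.169) | -.033 |
| Spare | about (.44, .02) | – |

Next I'll write a planner that works out each command's final row.

```bash
cat > plan.py <<'E'
# usage: plan.py "x y z th" ... : prints the row (tool axes) of each successive waypoint, tool down, th = world angle of tool y
import sys
from h import *
s=env.sense(); w,x,y,z=s["tool_rot"]
th=np.arctan2(w*w-x*x+y*y-z*z,2*(x*y-w*z)); p=np.array(s["tool_pos"])
print("now t",round(s["time_s"],1),p.round(4),"th",round(th,4),"q1,q6",s["joint_pos"][[0,5]].round(2))
for a in sys.argv[1:]:
    v=np.array(a.split(),float); d=v[:3]-p; c,sn=np.cos(th),np.sin(th)
    r=[-sn*d[0]+c*d[1], c*d[0]+sn*d[1], -d[2], 0,0,-(v[3]-th)]
    print(a,"->",np.round(r,4).tolist(),"rows>=",max(np.linalg.norm(d)/.05,abs(r[5])/.15).round(1)); p,th=v[:3],v[3]
E
python3 plan.py ".33 .36 .29 .6" ".40 .17 .29 0" ".55 .08 .29 -.315" ".609 .0635 .26 -.315" ".609 .0635 .203 -.315"
```

```text
now t 0.2 [0.242  0.5761 0.2143] th 1.173 q1,q6 [ 1.07 -0.11]
.33 .36 .29 .6 -> [-0.1648, -0.1651, -0.0757, 0.0, 0.0, 0.573] rows>= 4.9
.40 .17 .29 0 -> [-0.1963, -0.0495, -0.0, 0.0, 0.0, 0.6] rows>= 4.0
.55 .08 .29 -.315 -> [-0.09, 0.15, -0.0, 0.0, 0.0, 0.315] rows>= 3.5
.609 .0635 .26 -.315 -> [0.0026, 0.0612, 0.03, 0.0, 0.0, -0.0] rows>= 1.4
.609 .0635 .203 -.315 -> [0.0, 0.0, 0.057, 0.0, 0.0, -0.0] rows>= 1.1
```

```bash
python3 jog.py '[[-0.165,-0.165,-0.076,0,0,0.573],[-0.165,-0.165,-0.076,0,0,0.573],[-0.165,-0.165,-0.076,0,0,0.573],[-0.165,-0.165,-0.076,0,0,0.573],[-0.165,-0.165,-0.076,0,0,0.573]]' 0.05 30
python3 jog.py '[[-0.196,-0.05,0,0,0,0.6],[-0.196,-0.05,0,0,0,0.6],[-0.196,-0.05,0,0,0,0.6],[-0.196,-0.05,0,0,0,0.6],[-0.196,-0.05,0,0,0,0.6]]'
python3 jog.py '[[-0.09,0.15,0,0,0,0.315],[-0.09,0.15,0,0,0,0.315],[-0.09,0.15,0,0,0,0.315],[-0.09,0.15,0,0,0,0.315],[-0.09,0.15,0,0,0,0.315]]'
python3 - <<'E'
from h import *
d=env.get_image("wrist"); cv2.imwrite("pics/w1.png",d["pixels"])
E
python3 plan.py ".609 .0635 .26 -.315" ".609 .0635 .203 -.315"
```

```text
time_s: 0.7
tool_pos: [0.3306, 0.3583, 0.2913]
tool_rot: [0.0, 0.468, 0.883, 0.0]
force: [1.7, 0.5, 0.7]
width: 0.0604
gripper_force: 0.0
time_s: 1.2
tool_pos: [0.4011, 0.166, 0.2907]
tool_rot: [0.0, 0.711, 0.703, -0.0]
force: [-0.1, -0.2, 0.4]
width: 0.0502
gripper_force: 0.0
time_s: 1.7
tool_pos: [0.5517, 0.079, 0.2896]
tool_rot: [-0.0, 0.81, 0.587, -0.0]
force: [-0.1, 0.6, -0.2]
width: 0.0502
gripper_force: 0.0
now t 1.8 [0.5501 0.08   0.2898] th -0.3154 q1,q6 [0.03 0.34]
.609 .0635 .26 -.315 -> [0.0026, 0.0611, 0.0298, 0.0, 0.0, -0.0004] rows>= 1.4
.609 .0635 .203 -.315 -> [0.0, 0.0, 0.057, 0.0, 0.0, -0.0] rows>= 1.1
```

View pics/w1.png

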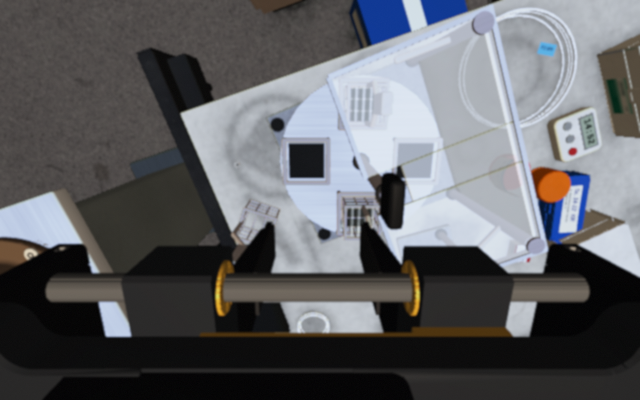

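The wrist view shows the knob bar at (393,200), vertical and so square to the closing line. The empty pocket is at (306,160), and both baskets are seen. I'll descend and grip.

```bash
python3 jog.py '[[0.0026,0.04,0.01,0,0,0],[0.0026,0.061,0.03,0,0,0],[0.0026,0.061,0.06,0,0,0],[0.0026,0.061,0.087,0,0,0],[0.0026,0.061,0.087,0,0,0]]'
python3 jog.py '[[0,0,0,0,0,0],[0,0,0,0,0,0],[0,0,0,0,0,0],[0,0,0,0,0,0]]' 0.005 40
python3 jog.py '[[0,0,0,0,0,0.05],[0,0,0,0,0,0.15],[0,0,0,0,0,0.25],[0,0,0,0,0,0.35],[0,0,0,0,0,0.45]]'
python3 plan.py ".609 .0635 .203 -1.5"
```

```text
time_s: 2.25
tool_pos: [0.6062, 0.065, 0.2007]
tool_rot: [-0.002, 0.809, 0.588, -0.002]
force: [0.8, -1.2, 0.5]
width: 0.0496
gripper_force: 0.0
time_s: 2.65
tool_pos: [0.6087, 0.0639, 0.2047]
tool_rot: [0.0, 0.809, 0.588, 0.001]
force: [1.8, -0.3, -0.5]
width: 0.0234
gripper_force: 0.0
time_s: 3.15
tool_pos: [0.6098, 0.0631, 0.2044]
tool_rot: [0.001, 0.921, 0.39, 0.001]
force: [6.8, -3.4, -2.0]
width: 0.0125
gripper_force: 40.0
now t 3.1 [0.6098 0.0631 0.2044] th -0.7692 q1,q6 [-0.    0.77]
.609 .0635 .203 -1.5 -> [-0.0003, -0.0009, 0.0014, 0.0, 0.0, 0.7308] rows>= 4.9
```

```bash
python3 jog.py '[[0,0,0,0,0,0.1],[0,0,0,0,0,0.2],[0,0,0,0,0,0.3],[0,0,0,0,0,0.4],[0,0,0,0,0,0.5]]'
python3 jog.py '[[0,0,0,0,0,0.1],[0,0,0,0,0,0.18],[0,0,0,0,0,0.235],[0,0,0,0,0,0.235],[0,0,0,0,0,0.235]]'
python3 plan.py
python3 - <<'E'
from h import *
d=env.get_image("top"); a=d["pixels"][140:310,190:340]; cv2.imwrite("pics/t2.png",cv2.resize(a,None,fx=3.5,fy=3.5,interpolation=2))
E
```

```text
time_s: 3.65
tool_pos: [0.6097, 0.0632, 0.2044]
tool_rot: [0.001, 0.989, 0.15, 0.002]
force: [5.9, -3.2, -0.9]
width: 0.0129
gripper_force: 40.0
time_s: 4.15
tool_pos: [0.6097, 0.0632, 0.2044]
tool_rot: [0.0, 0.999, 0.035, 0.002]
force: [7.4, -2.4, -0.9]
width: 0.0128
gripper_force: 40.0
now t 4.2 [0.6097 0.0632 0.2044] th -1.5004 q1,q6 [-0.   1.5]
```

View pics/t2.png

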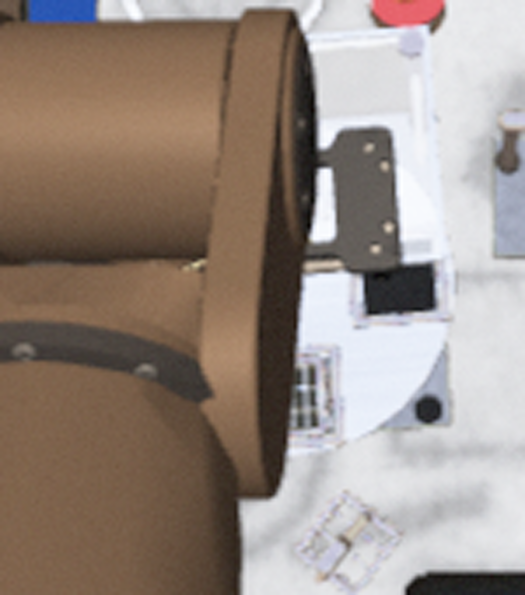

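The basket is at the opening, at about (315,395) in this crop. I'll let go, rise and check with the wrist camera.

```bash
python3 jog.py '[[0,0,0,0,0,0],[0,0,0,0,0,0],[0,0,0,0,0,0],[0,0,-0.03,0,0,0],[0,0,-0.08,0,0,0]]' 0.04
python3 plan.py ".49 .058 .29 -1.5"
python3 jog.py '[[-0.04,0,0,0,0,0],[-0.08,0,0,0,0,0],[-0.12,0,0,0,0,0],[-0.12,0,0,0,0,0],[-0.12,0,0,0,0,0]]'
python3 - <<'E'
from h import *
d=env.get_image("wrist"); cv2.imwrite("pics/w2.png",d["pixels"]); np.save("w2T.npy",d["T"]); print(d["mtx"],d["T"].round(4))
d=env.get_image("side"); cv2.imwrite("pics/s2.png",d["pixels"][120:320,230:450])
E
python3 plan.py ".533 .058 .25 -1.5"
```

```text
time_s: 4.7
tool_pos: [0.6073, 0.0638, 0.2819]
tool_rot: [-0.0, 0.999, 0.035, -0.003]
force: [0.9, -0.2, 0.9]
width: 0.0399
gripper_force: 0.0
now t 4.7 [0.6073 0.0638 0.2819] th -1.5 q1,q6 [-0.   1.5]
.49 .058 .29 -1.5 -> [-0.1174, -0.0025, -0.0081, 0.0, 0.0, 0.0] rows>= 2.4
time_s: 5.2
tool_pos: [0.4887, 0.0553, 0.2844]
tool_rot: [-0.0, 0.999, 0.035, 0.001]
force: [0.7, -0.0, 0.1]
width: 0.0403
gripper_force: 0.0
[[311.53110114   0.         317.10554372]
 [  0.         311.53110114 193.95128208]
 [  0.           0.           1.        ]] [[ 0.0707 -0.9613 -0.2662  0.5648]
 [-0.9975 -0.0678 -0.0201  0.0601]
 [ 0.0013  0.2669 -0.9637  0.4558]
 [ 0.      0.      0.      1.    ]]
now t 5.3 [0.4896 0.0553 0.2838] th -1.5 q1,q6 [-0.02  1.48]
.533 .058 .25 -1.5 -> [0.0435, 0.0004, 0.0338, 0.0, 0.0, -0.0] rows>= 1.1
```

View pics/w2.png

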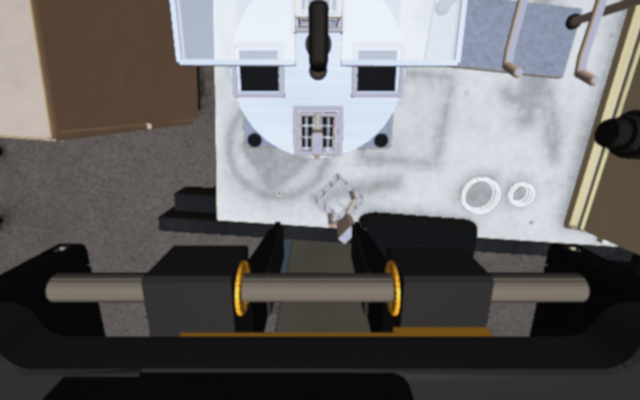

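The basket sits at (318,130), square to the tool. The spare is at (337,205). I'll check the expected points against an enlarged crop.

Run:
```python
from h import *
d=env.get_image("wrist"); a=d["pixels"]
A=np.array([.609,.0635,0]);R=Rz(.0707)
pts={}
im=cv2.resize(a[90:250,260:400],None,fx=4,fy=4,interpolation=2)
def dr(P,c):
    for q in proj(d,P): cv2.circle(im,tuple(int(v) for v in (q-[260,90])*4),3,c,1); print(q.round(1))
dr([R@np.array([-.076+dx,dy,.179])+A for dx,dy in[(-.01,.005),(.01,.005),(.01,-.005),(-.01,-.005)]],(0,0,255))
dr([R@np.array([-.076+dx,dy,.068])+A for dx,dy in[(-.024,.024),(.024,.024),(.024,-.024),(-.024,-.024)]],(0,200,0))
cv2.imwrite("pics/w2c.png",im)
```

```text
[310.7 157.2]
[310.6 134.4]
[322.1 134.4]
[322.  157.2]
[297.2 154.7]
[296.5 114.9]
[336.4 114.9]
[335.7 154.7]
```

View pics/w2c.png

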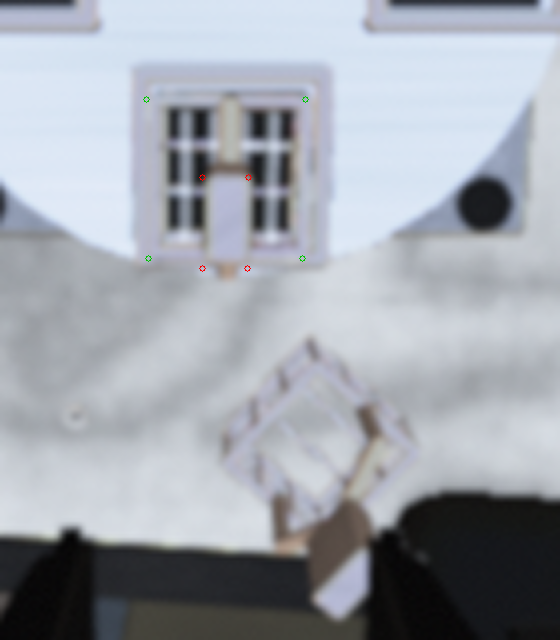

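The overlay matches to about 1 mm. I'll pick the first basket.

```bash
python3 plan.py ".534 .057 .27 -1.5" ".534 .057 .148 -1.5"
python3 jog.py '[[0.044,0.001,0.014,0,0,0],[0.044,0.001,0.014,0,0,0],[0.044,0.001,0.05,0,0,0],[0.044,0.001,0.09,0,0,0],[0.044,0.001,0.115,0,0,0]]' 0.04
python3 jog.py '[[0,0,0.02,0,0,0],[0,0,0.02,0,0,0],[0,0,0.02,0,0,0]]'
python3 plan.py
```

```text
now t 5.3 [0.4896 0.0553 0.2836] th -1.5 q1,q6 [-0.02  1.48]
.534 .057 .27 -1.5 -> [0.0444, 0.0014, 0.0136, 0.0, 0.0, -0.0] rows>= 0.9
.534 .057 .148 -1.5 -> [0.0, 0.0, 0.122, 0.0, 0.0, -0.0] rows>= 2.4
time_s: 5.85
tool_pos: [0.5322, 0.0574, 0.1659]
tool_rot: [-0.0, 0.999, 0.035, -0.001]
force: [0.6, -0.6, 0.6]
width: 0.0402
gripper_force: 0.0
time_s: 6.15
tool_pos: [0.5332, 0.0574, 0.1488]
tool_rot: [-0.0, 0.999, 0.035, -0.0]
force: [0.1, -0.1, 0.4]
width: 0.0401
gripper_force: 0.0
now t 6.2 [0.5332 0.0574 0.1488] th -1.5 q1,q6 [-0.02  1.48]
```

```bash
python3 jog.py '[[0,0,0,0,0,0],[0,0,0,0,0,0],[0,0,0,0,0,0],[0,0,0,0,0,0],[0,0,0,0,0,0]]' 0.004 30
python3 jog.py '[[0,0,-0.01,0,0,0],[0,0,-0.03,0,0,0],[0,0,-0.05,0,0,0],[0,0,-0.065,0,0,0],[0,0,-0.072,0,0,0]]'
python3 - <<'E'
from h import *
d=env.get_image("side"); a=d["pixels"][110:310,240:440]; cv2.imwrite("pics/s3.png",cv2.resize(a,None,fx=3,fy=3,interpolation=2))
E
python3 plan.py ".525 0 .22 -1.1" ".515 -.08 .22 -.6" ".515 -.17 .22 -.033"
```

```text
time_s: 6.65
tool_pos: [0.5328, 0.0574, 0.1489]
tool_rot: [-0.0, 0.999, 0.035, 0.0]
force: [-0.5, 0.2, 3.5]
width: 0.0097
gripper_force: 30.0
time_s: 7.15
tool_pos: [0.5331, 0.0574, 0.2225]
tool_rot: [0.0, 0.999, 0.035, 0.001]
force: [0.1, -0.9, -1.7]
width: 0.0098
gripper_force: 30.0
now t 7.2 [0.5333 0.0574 0.2227] th -1.5 q1,q6 [-0.02  1.48]
.525 0 .22 -1.1 -> [-0.0123, 0.0566, 0.0027, 0.0, 0.0, -0.4] rows>= 2.7
.515 -.08 .22 -.6 -> [-0.0452, 0.0668, -0.0, 0.0, 0.0, -0.5] rows>= 3.3
.515 -.17 .22 -.033 -> [-0.0743, 0.0508, -0.0, 0.0, 0.0, -0.567] rows>= 3.8
```

View pics/s3.png

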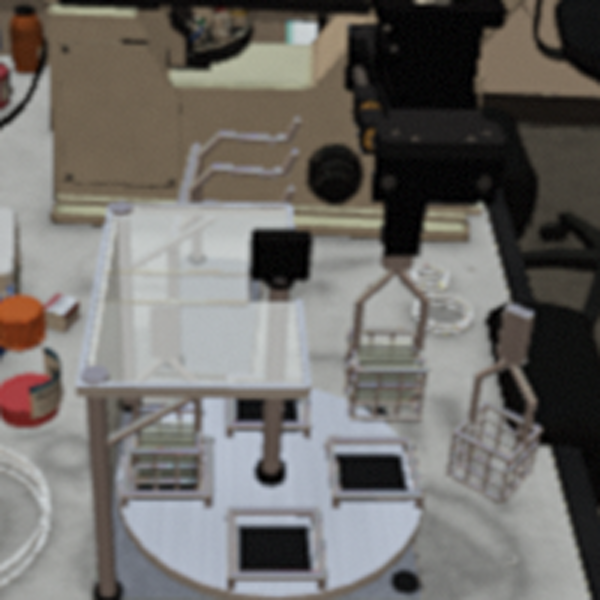

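The basket is held upright, clear of the fence at (388,380), and the spare is unchanged. Now carry it to hook 1.

```bash
python3 jog.py '[[-0.003,0.014,0.001,0,0,-0.1],[-0.006,0.028,0.002,0,0,-0.2],[-0.009,0.042,0.003,0,0,-0.3],[-0.012,0.056,0.003,0,0,-0.4],[-0.012,0.056,0.003,0,0,-0.4]]'
python3 jog.py '[[-0.009,0.013,0,0,0,-0.1],[-0.018,0.026,0,0,0,-0.2],[-0.027,0.04,0,0,0,-0.3],[-0.036,0.053,0,0,0,-0.4],[-0.045,0.067,0,0,0,-0.5]]'
python3 jog.py '[[-0.015,0.01,0,0,0,-0.12],[-0.03,0.02,0,0,0,-0.24],[-0.045,0.03,0,0,0,-0.36],[-0.06,0.04,0,0,0,-0.48],[-0.074,0.051,0,0,0,-0.567]]'
python3 jog.py '[[0,0,0,0,0,0],[0,0,0,0,0,0]]'
python3 - <<'E'
from h import *
a=np.array([])
for n,(r0,r1,c0,c1),f in(("side",(110,260,250,420),3),("wrist",(0,400,0,640),1)):
    d=env.get_image(n); cv2.imwrite(f"pics/{n}4.png",cv2.resize(d["pixels"][r0:r1,c0:c1],None,fx=f,fy=f,interpolation=2))
    if n=="wrist": print([proj(d,Rz(-.033)@np.array([x,y,z])+[.6197,-.169,0])[0].round(0).tolist() for x,y,z in[(-.018,0,.179),(0,0,.159),(.05,0,.159),(-.018,.066,.179),(-.018,-.066,.179)]])
E
python3 plan.py ".585 -.1685 .22 -.033" ".6257 -.169 .22 -.033" ".6257 -.169 .181 -.033"
```

```text
time_s: 7.7
tool_pos: [0.5244, -0.0004, 0.2171]
tool_rot: [-0.0, 0.972, 0.233, -0.001]
force: [0.2, -0.3, -1.9]
width: 0.0097
gripper_force: 30.0
time_s: 8.2
tool_pos: [0.5149, -0.0794, 0.2173]
tool_rot: [-0.0, 0.884, 0.467, -0.0]
force: [0.4, 0.0, -1.6]
width: 0.0097
gripper_force: 30.0
time_s: 8.7
tool_pos: [0.5153, -0.1694, 0.2173]
tool_rot: [-0.0, 0.718, 0.696, -0.0]
force: [-0.6, 0.2, -2.6]
width: 0.0097
gripper_force: 30.0
time_s: 8.9
tool_pos: [0.5153, -0.1688, 0.2172]
tool_rot: [-0.0, 0.72, 0.694, -0.0]
force: [-0.5, 0.5, -1.5]
width: 0.0098
gripper_force: 30.0
[[437.0, 212.0], [451.0, 203.0], [516.0, 203.0], [447.0, 116.0], [429.0, 293.0]]
now t 9.0 [ 0.5153 -0.1684  0.2175] th -0.0352 q1,q6 [-0.44 -0.4 ]
.585 -.1685 .22 -.033 -> [0.0024, 0.0697, -0.0025, 0.0, 0.0, -0.0022] rows>= 1.4
.6257 -.169 .22 -.033 -> [0.0008, 0.0407, -0.0, 0.0, 0.0, -0.0] rows>= 0.8
.6257 -.169 .181 -.033 -> [0.0, 0.0, 0.039, 0.0, 0.0, -0.0] rows>= 0.8
```

View pics/wrist4.png

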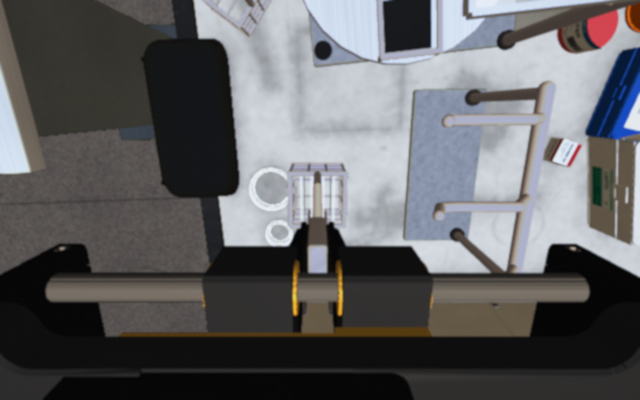

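The hook tips appear at (438,210) and (447,119), within 3 px of the prediction. Now thread the bail onto hook 1 and lower it.

```bash
python3 jog.py '[[0.001,0.025,0,0,0,0],[0.001,0.05,0,0,0,0],[0.002,0.075,0,0,0,0],[0.003,0.095,0,0,0,0],[0.003,0.11,0,0,0,0]]'
python3 jog.py '[[0,0,0.01,0,0,0],[0,0,0.02,0,0,0],[0,0,0.028,0,0,0],[0,0,0.034,0,0,0],[0,0,0.034,0,0,0]]'
python3 - <<'E'
from h import *
d=env.get_image("side"); cv2.imwrite("pics/s5.png",cv2.resize(d["pixels"][110:260,250,][:0] if 0 else d["pixels"][100:250,250:420],None,fx=3.5,fy=3.5,interpolation=2))
E
python3 plan.py
```

```text
time_s: 9.5
tool_pos: [0.6265, -0.1687, 0.2174]
tool_rot: [-0.0, 0.719, 0.695, 0.0]
force: [-0.1, 0.6, -1.9]
width: 0.0101
gripper_force: 30.0
time_s: 10.0
tool_pos: [0.6249, -0.1701, 0.1829]
tool_rot: [-0.0, 0.719, 0.695, -0.0]
force: [-0.2, -0.0, -0.4]
width: 0.0098
gripper_force: 30.0
now t 10.1 [ 0.625  -0.17    0.1834] th -0.0335 q1,q6 [-0.37 -0.33]
```

View pics/s5.png

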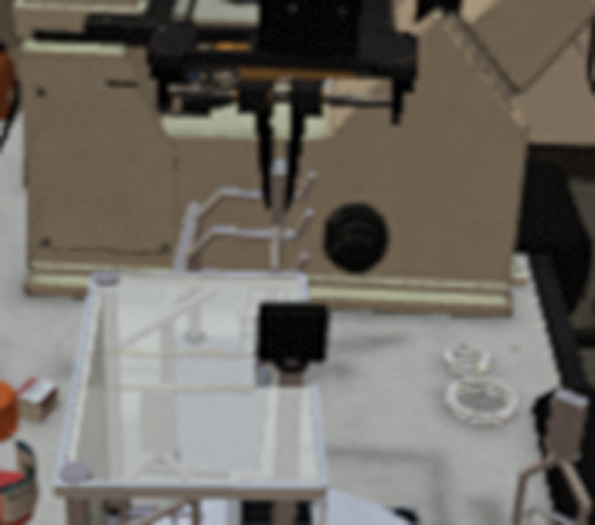

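The bail wire sits over the middle hook at (275,237) and the load has come off the wrist. I'll release with a small opening and rise.

```bash
python3 jog.py '[[0,0,0.001,0,0,0],[0,0,0.001,0,0,0],[0,0,0.001,0,0,0],[0,0,0.001,0,0,0],[0,0,0.001,0,0,0]]' 0.022
python3 jog.py '[[0,0,-0.01,0,0,0],[0,0,-0.03,0,0,0],[0,0,-0.06,0,0,0],[0,0,-0.09,0,0,0],[0,0,-0.1,0,0,0]]'
python3 - <<'E'
from h import *
d=env.get_image("side"); a=cv2.resize(d["pixels"][100:250,250:420],None,fx=3.5,fy=3.5,interpolation=2)
b=env.get_image("top"); b=cv2.resize(b["pixels"][160:310,260:440],None,fx=3.5,fy=3.5,interpolation=2)[:, :200]
cv2.imwrite("pics/s6.png",a)
E
python3 plan.py ".56 -.07 .285 -.6" ".59 .02 .285 -1.1" ".609 .0635 .26 -1.5"  ".609 .0635 .2035 -1.5"
```

```text
time_s: 10.55
tool_pos: [0.6254, -0.1699, 0.1827]
tool_rot: [0.0, 0.719, 0.695, 0.0]
force: [-0.2, -0.8, -0.3]
width: 0.022
gripper_force: 0.0
time_s: 11.05
tool_pos: [0.6261, -0.1702, 0.2865]
tool_rot: [0.002, 0.719, 0.695, 0.001]
force: [-0.2, -0.4, 0.3]
width: 0.0219
gripper_force: 0.0
now t 11.2 [ 0.6257 -0.17    0.2844] th -0.033 q1,q6 [-0.37 -0.33]
.56 -.07 .285 -.6 -> [0.0978, -0.069, -0.0006, 0.0, 0.0, 0.567] rows>= 3.8
.59 .02 .285 -1.1 -> [0.0912, -0.0261, -0.0, 0.0, 0.0, 0.5] rows>= 3.3
.609 .0635 .26 -1.5 -> [0.0367, -0.0301, 0.025, 0.0, 0.0, 0.4] rows>= 2.7
.609 .0635 .2035 -1.5 -> [0.0, 0.0, 0.0565, 0.0, 0.0, -0.0] rows>= 1.1
```

View pics/s6.png

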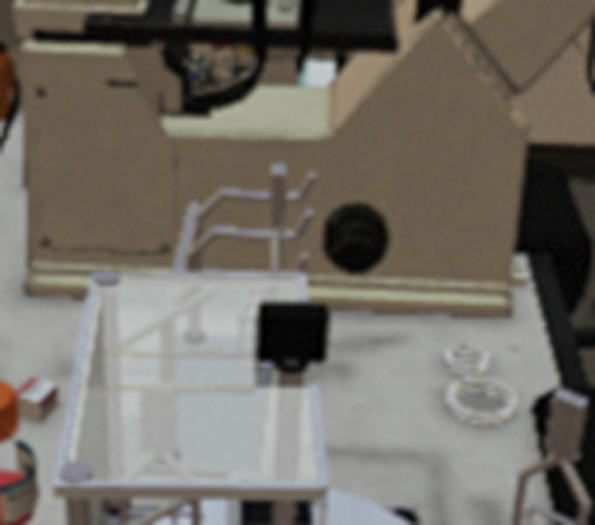

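The basket hangs on hook 1, with its tab vertical at (278,190). Back to the knob for a half turn.

```bash
python3 jog.py '[[0.098,-0.069,0,0,0,0.567],[0.098,-0.069,0,0,0,0.567],[0.098,-0.069,0,0,0,0.567],[0.098,-0.069,0,0,0,0.567],[0.098,-0.069,0,0,0,0.567]]' 0.045
python3 jog.py '[[0.091,-0.026,0,0,0,0.5],[0.091,-0.026,0,0,0,0.5],[0.091,-0.026,0,0,0,0.5],[0.091,-0.026,0,0,0,0.5],[0.091,-0.026,0,0,0,0.5]]'
python3 jog.py '[[0.0367,-0.03,0,0,0,0.4],[0.0367,-0.03,0,0,0,0.4],[0.0367,-0.03,0,0,0,0.4],[0.0367,-0.03,0.025,0,0,0.4],[0.0367,-0.03,0.025,0,0,0.4]]'
python3 plan.py ".609 .0635 .2035 -1.5"
```

```text
time_s: 11.65
tool_pos: [0.5591, -0.0691, 0.2816]
tool_rot: [-0.001, 0.885, 0.466, -0.001]
force: [1.0, 0.4, 1.0]
width: 0.0447
gripper_force: 0.0
time_s: 12.15
tool_pos: [0.5896, 0.02, 0.2814]
tool_rot: [-0.0, 0.972, 0.234, -0.001]
force: [-0.2, -0.6, 0.1]
width: 0.0452
gripper_force: 0.0
time_s: 12.65
tool_pos: [0.6076, 0.0629, 0.2546]
tool_rot: [-0.0, 0.999, 0.037, -0.003]
force: [-0.4, 0.1, -1.4]
width: 0.045
gripper_force: 0.0
now t 12.7 [0.6076 0.0629 0.2546] th -1.4964 q1,q6 [-0.    1.49]
.609 .0635 .2035 -1.5 -> [0.0014, -0.0005, 0.0511, 0.0, 0.0, 0.0036] rows>= 1.0
```

```bash
python3 jog.py '[[0.001,-0.0005,0.02,0,0,0],[0.001,-0.0005,0.04,0,0,0],[0.001,-0.0005,0.051,0,0,0],[0.001,-0.0005,0.051,0,0,0]]'
python3 jog.py '[[0,0,0,0,0,0],[0,0,0,0,0,0],[0,0,0,0,0,0],[0,0,0,0,0,0],[0,0,0,0,0,0]]' 0.005 40
python3 plan.py ".609 .063 .204 1.6416"
python3 jog.py '[[0,0,0,0,0,-0.08],[0,0,0,0,0,-0.2],[0,0,0,0,0,-0.32],[0,0,0,0,0,-0.44],[0,0,0,0,0,-0.56]]'
python3 jog.py '[[0,0,0,0,0,-0.12],[0,0,0,0,0,-0.24],[0,0,0,0,0,-0.36],[0,0,0,0,0,-0.48],[0,0,0,0,0,-0.6]]'
python3 jog.py '[[0,0,0,0,0,-0.12],[0,0,0,0,0,-0.24],[0,0,0,0,0,-0.36],[0,0,0,0,0,-0.48],[0,0,0,0,0,-0.6]]'
python3 jog.py '[[0,0,0,0,0,-0.12],[0,0,0,0,0,-0.24],[0,0,0,0,0,-0.36],[0,0,0,0,0,-0.48],[0,0,0,0,0,-0.6]]'
python3 plan.py ".609 .063 .204 1.6416"
```

```text
time_s: 13.05
tool_pos: [0.6093, 0.0637, 0.2056]
tool_rot: [-0.0, 0.999, 0.036, -0.001]
force: [-0.7, -1.1, -0.5]
width: 0.045
gripper_force: 0.0
time_s: 13.55
tool_pos: [0.6098, 0.0632, 0.2071]
tool_rot: [0.001, 0.999, 0.036, 0.0]
force: [-0.6, -0.8, 1.8]
width: 0.0129
gripper_force: 40.0
now t 13.6 [0.6098 0.0632 0.2071] th -1.4996 q1,q6 [-0.   1.5]
.609 .063 .204 1.6416 -> [-0.0008, 0.0002, 0.0031, 0.0, 0.0, -3.1412] rows>= 20.9
time_s: 14.05
tool_pos: [0.6098, 0.0632, 0.2071]
tool_rot: [0.001, 0.95, 0.312, 0.0]
force: [-1.1, -5.9, 1.1]
width: 0.0128
gripper_force: 40.0
time_s: 14.55
tool_pos: [0.6099, 0.0632, 0.2071]
tool_rot: [0.001, 0.815, 0.579, 0.0]
force: [0.6, -5.6, 1.6]
width: 0.0125
gripper_force: 40.0
time_s: 15.05
tool_pos: [0.61, 0.0632, 0.2071]
tool_rot: [0.001, 0.608, 0.794, -0.0]
force: [1.1, -4.9, 1.0]
width: 0.0126
gripper_force: 40.0
time_s: 15.55
tool_pos: [0.6101, 0.0632, 0.2071]
tool_rot: [0.001, 0.346, 0.938, -0.0]
force: [1.6, -5.6, 1.2]
width: 0.0128
gripper_force: 40.0
now t 15.6 [0.6101 0.0632 0.2071] th 0.8647 q1,q6 [-0.   -0.87]
.609 .063 .204 1.6416 -> [0.0006, -0.0009, 0.0031, 0.0, 0.0, -0.7769] rows>= 5.2
```

```bash
python3 jog.py '[[0,0,0,0,0,-0.12],[0,0,0,0,0,-0.24],[0,0,0,0,0,-0.36],[0,0,0,0,0,-0.48],[0,0,0,0,0,-0.6]]'
python3 jog.py '[[0,0,0,0,0,-0.1],[0,0,0,0,0,-0.177],[0,0,0,0,0,-0.177],[0,0,0,0,0,-0.177]]'
python3 plan.py
python3 jog.py '[[0,0,0,0,0,0],[0,0,0,0,0,0],[0,0,0,0,0,0],[0,0,-0.03,0,0,0],[0,0,-0.07,0,0,0]]' 0.04
python3 jog.py '[[0.04,0,0,0,0,0],[0.08,0,0,0,0,0],[0.12,0,0,0,0,0],[0.12,0,0,0,0,0],[0.12,0,0,0,0,0]]'
python3 - <<'E'
from h import *
d=env.get_image("wrist"); a=d["pixels"]; np.savez("w7.npz",T=d["T"],mtx=d["mtx"]); cv2.imwrite("pics/w7full.png",a)
A=np.array([.6095,.0635,0]);R=Rz(.0707)
q=proj(d,[R@np.array([-.076+dx,dy,.179])+A for dx,dy in[(-.01,.005),(.01,.005),(.01,-.005),(-.01,-.005)]])
S=proj(d,[[.439,.02,.1]])[0]; print(q.round(1),S)
im=a.copy()
im=cv2.resize(im,None,fx=4,fy=4,interpolation=2)
for v in q: cv2.circle(im,tuple(int(k) for k in v*4),3,(0,0,255),1)
c=q.mean(0)*4; x,y=int(c[0]),int(c[1]); im=im[max(y-240,0):y+360,max(x-300,0):x+300]; print(max(x-300,0),max(y-240,0)); cv2.imwrite("pics/w7c.png",im)
E
python3 plan.py
```

```text
time_s: 16.05
tool_pos: [0.6101, 0.0633, 0.2071]
tool_rot: [0.001, 0.053, 0.999, -0.0]
force: [0.8, -4.2, 1.5]
width: 0.0126
gripper_force: 40.0
time_s: 16.45
tool_pos: [0.61, 0.0634, 0.2071]
tool_rot: [0.001, -0.032, 0.999, -0.0]
force: [2.0, -5.9, 1.7]
width: 0.0128
gripper_force: 40.0
now t 16.4 [0.61   0.0634 0.2071] th 1.635 q1,q6 [-0.   -1.64]
time_s: 16.95
tool_pos: [0.6088, 0.0642, 0.2757]
tool_rot: [-0.002, -0.033, 0.999, 0.0]
force: [1.0, 0.0, 1.2]
width: 0.0395
gripper_force: 0.0
time_s: 17.45
tool_pos: [0.4898, 0.0562, 0.2773]
tool_rot: [0.001, -0.033, 0.999, 0.0]
force: [0.0, 0.4, 0.7]
width: 0.0399
gripper_force: 0.0
[[322.4 228.4]
 [322.4 248.2]
 [311.8 248.2]
 [311.6 228.5]] [288.09994075 127.24504166]
968 713
now t 17.5 [0.4905 0.0562 0.2771] th 1.6368 q1,q6 [-0.02 -1.66]
```

View pics/w7c.png

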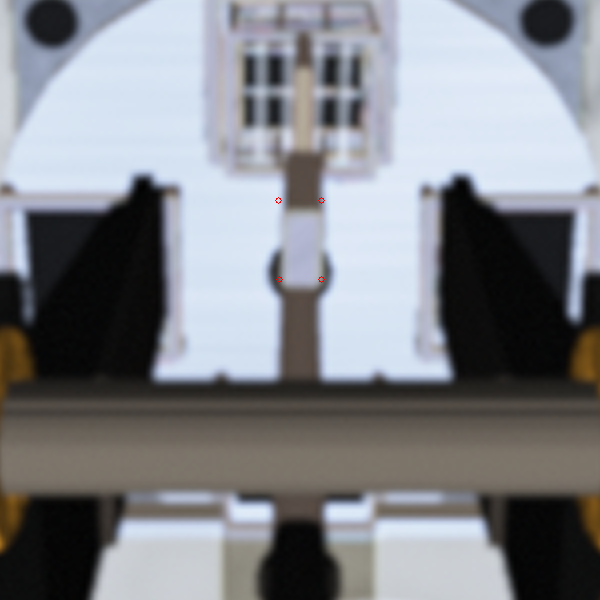

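The tab top is at crop (303,248), about 2 mm past the prediction in +x and under 1 mm in +y. Grip it.

```bash
python3 plan.py ".535 .0588 .148 1.637"
python3 jog.py '[[-0.0445,0,0,0,0,0],[-0.0445,0,0.02,0,0,0],[-0.0445,0,0.06,0,0,0],[-0.0445,0,0.09,0,0,0],[-0.0445,0,0.11,0,0,0]]' 0.04
python3 jog.py '[[0,0,0.019,0,0,0],[0,0,0.019,0,0,0],[0,0,0.019,0,0,0]]'
python3 jog.py '[[0,0,0,0,0,0],[0,0,0,0,0,0],[0,0,0,0,0,0],[0,0,0,0,0,0],[0,0,0,0,0,0]]' 0.004 30
python3 plan.py
python3 jog.py '[[0,0,-0.01,0,0,0],[0,0,-0.03,0,0,0],[0,0,-0.05,0,0,0],[0,0,-0.065,0,0,0],[0,0,-0.072,0,0,0]]'
python3 plan.py ".525 0 .218 1.2" ".515 -.05 .218 .6" ".515 -.1 .218 -.033"
```

```text
now t 17.5 [0.4905 0.0562 0.2771] th 1.6368 q1,q6 [-0.02 -1.66]
.535 .0588 .148 1.637 -> [-0.0446, -0.0003, 0.1291, 0.0, 0.0, -0.0002] rows>= 2.7
time_s: 18.0
tool_pos: [0.5346, 0.0591, 0.1639]
tool_rot: [-0.001, -0.033, 0.999, 0.0]
force: [0.1, -1.0, 0.2]
width: 0.04
gripper_force: 0.0
time_s: 18.3
tool_pos: [0.5351, 0.0591, 0.1475]
tool_rot: [-0.0, -0.033, 0.999, 0.0]
force: [0.2, -0.9, 0.2]
width: 0.0399
gripper_force: 0.0
time_s: 18.8
tool_pos: [0.5344, 0.059, 0.148]
tool_rot: [0.0, -0.033, 0.999, 0.0]
force: [-1.1, -0.0, 3.6]
width: 0.0097
gripper_force: 30.0
now t 18.8 [0.5344 0.059  0.148 ] th 1.637 q1,q6 [-0.01 -1.65]
time_s: 19.3
tool_pos: [0.5347, 0.059, 0.2214]
tool_rot: [0.001, -0.033, 0.999, -0.0]
force: [-1.0, -0.0, -1.9]
width: 0.01
gripper_force: 30.0
now t 19.3 [0.5347 0.059  0.2214] th 1.637 q1,q6 [-0.01 -1.65]
.525 0 .218 1.2 -> [0.0135, -0.0582, 0.0034, 0.0, 0.0, 0.437] rows>= 2.9
.515 -.05 .218 .6 -> [-0.0088, -0.0502, -0.0, 0.0, 0.0, 0.6] rows>= 4.0
.515 -.1 .218 -.033 -> [-0.0413, -0.0282, -0.0, 0.0, 0.0, 0.633] rows>= 4.2
```

```bash
python3 jog.py '[[0.004,-0.015,0,0,0,0.11],[0.007,-0.03,0.002,0,0,0.22],[0.01,-0.044,0.003,0,0,0.33],[0.0135,-0.058,0.0034,0,0,0.437],[0.0135,-0.058,0.0034,0,0,0.437]]'
python3 jog.py '[[-0.002,-0.01,0,0,0,0.12],[-0.004,-0.02,0,0,0,0.24],[-0.006,-0.03,0,0,0,0.36],[-0.008,-0.04,0,0,0,0.48],[-0.009,-0.05,0,0,0,0.6]]'
python3 jog.py '[[-0.008,-0.006,0,0,0,0.13],[-0.016,-0.012,0,0,0,0.26],[-0.024,-0.018,0,0,0,0.39],[-0.033,-0.023,0,0,0,0.52],[-0.041,-0.028,0,0,0,0.633]]'
python3 jog.py '[[0,0,0,0,0,0],[0,0,0,0,0,0]]'
python3 plan.py ".627 -.1035 .2165 -.033" ".627 -.1035 .183 -.033"
```

```text
time_s: 19.8
tool_pos: [0.5243, -0.0008, 0.2161]
tool_rot: [-0.0, 0.186, 0.983, -0.0]
force: [0.1, 0.2, -1.1]
width: 0.0095
gripper_force: 30.0
time_s: 20.3
tool_pos: [0.515, -0.0494, 0.2162]
tool_rot: [-0.0, 0.467, 0.884, 0.0]
force: [0.6, 0.1, -1.3]
width: 0.0098
gripper_force: 30.0
time_s: 20.8
tool_pos: [0.5151, -0.0991, 0.2162]
tool_rot: [-0.0, 0.719, 0.695, 0.0]
force: [0.2, 0.5, -0.6]
width: 0.0095
gripper_force: 30.0
time_s: 21.0
tool_pos: [0.515, -0.0988, 0.2161]
tool_rot: [-0.0, 0.717, 0.697, 0.0]
force: [-0.0, -0.5, -1.7]
width: 0.0094
gripper_force: 30.0
now t 21.0 [ 0.515  -0.0988  0.2161] th -0.0283 q1,q6 [-0.32 -0.29]
.627 -.1035 .2165 -.033 -> [-0.0015, 0.1121, -0.0004, 0.0, 0.0, 0.0047] rows>= 2.2
.627 -.1035 .183 -.033 -> [0.0, 0.0, 0.0335, 0.0, 0.0, -0.0] rows>= 0.7
```

```bash
python3 jog.py '[[0,0.025,0,0,0,0.005],[-0.001,0.05,0,0,0,0.005],[-0.001,0.075,0,0,0,0.005],[-0.0015,0.097,0,0,0,0.005],[-0.0015,0.112,0,0,0,0.005]]'
python3 jog.py '[[0,0,0.01,0,0,0],[0,0,0.02,0,0,0],[0,0,0.028,0,0,0],[0,0,0.0335,0,0,0],[0,0,0.0335,0,0,0]]'
python3 plan.py
python3 - <<'E'
from h import *
d=env.get_image("side"); a=d["pixels"]; cv2.imwrite("pics/s8.png",cv2.resize(a[120:240,270:400],None,fx=4.5,fy=4.5,interpolation=2))
E
```

```text
time_s: 21.5
tool_pos: [0.6281, -0.1036, 0.2159]
tool_rot: [-0.0, 0.719, 0.695, 0.0]
force: [-0.6, -1.0, -2.0]
width: 0.0096
gripper_force: 30.0
time_s: 22.0
tool_pos: [0.6262, -0.1044, 0.1819]
tool_rot: [-0.001, 0.72, 0.694, -0.0]
force: [-0.4, -0.0, -1.1]
width: 0.0099
gripper_force: 30.0
now t 22.0 [ 0.6262 -0.1044  0.1819] th -0.0378 q1,q6 [-0.27 -0.23]
```

View pics/s8.png

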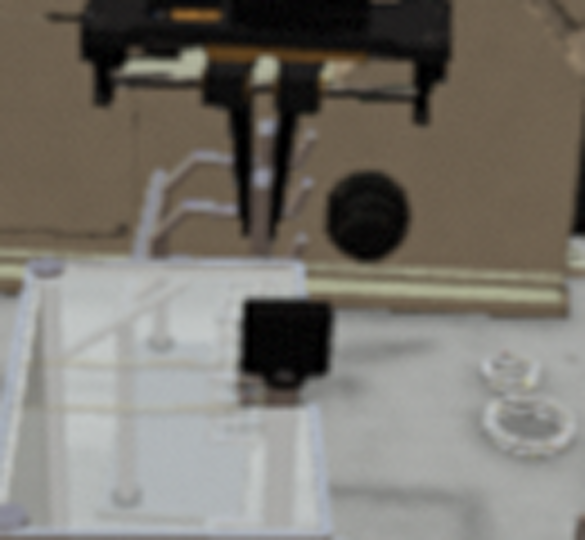

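The tab at (263,178) lines up with the other basket's at (267,127). By height it is still 2 mm above the saddle, so I'll lower that and release.

```bash
python3 jog.py '[[0,0,0.001,0,0,0],[0,0,0.002,0,0,0],[0,0,0.002,0,0,0]]'
python3 jog.py '[[0,0,0,0,0,0],[0,0,0,0,0,0],[0,0,0,0,0,0],[0,0,0,0,0,0],[0,0,0,0,0,0]]' 0.022
python3 jog.py '[[0,0,-0.01,0,0,0],[0,0,-0.03,0,0,0],[0,0,-0.06,0,0,0],[0,0,-0.09,0,0,0],[0,0,-0.1,0,0,0]]'
python3 plan.py ".50 -.1 .285 .4" ".44 -.12 .285 .83" 
python3 jog.py '[[0.0,0,0,0,0,-0.11],[0.0,-0.03,0,0,0,-0.22],[0,-0.06,0,0,0,-0.33],[0,-0.1,0,0,0,-0.44],[0,-0.13,0,0,0,-0.44]]'
python3 - <<'E'
from h import *
d=env.get_image("side"); cv2.imwrite("pics/s9.png",cv2.resize(d["pixels"][110:310,230:450],None,fx=2.7,fy=2.7,interpolation=2))
d=env.get_image("top"); cv2.imwrite("pics/t9.png",d["pixels"])
E
python3 plan.py
```

```text
time_s: 22.35
tool_pos: [0.6269, -0.1045, 0.1809]
tool_rot: [0.0, 0.72, 0.694, 0.0]
force: [0.3, -0.5, -1.3]
width: 0.0098
gripper_force: 30.0
time_s: 22.85
tool_pos: [0.6269, -0.1044, 0.1808]
tool_rot: [0.0, 0.72, 0.694, 0.0]
force: [0.1, -0.2, -0.4]
width: 0.0224
gripper_force: 0.0
time_s: 23.35
tool_pos: [0.6276, -0.1046, 0.2846]
tool_rot: [0.002, 0.72, 0.694, 0.001]
force: [-0.4, -0.7, -0.7]
width: 0.0217
gripper_force: 0.0
now t 23.4 [ 0.6276 -0.1046  0.2846] th -0.038 q1,q6 [-0.27 -0.23]
.50 -.1 .285 .4 -> [-0.0002, -0.1277, -0.0004, 0.0, 0.0, -0.438] rows>= 2.9
.44 -.12 .285 .83 -> [0.0049, -0.0631, -0.0, 0.0, 0.0, -0.43] rows>= 2.9
time_s: 23.85
tool_pos: [0.4949, -0.0992, 0.2804]
tool_rot: [-0.0, 0.55, 0.835, -0.0]
force: [0.8, 0.1, 0.3]
width: 0.0219
gripper_force: 0.0
now t 23.9 [ 0.4941 -0.0991  0.2811] th 0.4017 q1,q6 [-0.33 -0.73]
```

View pics/s9.png

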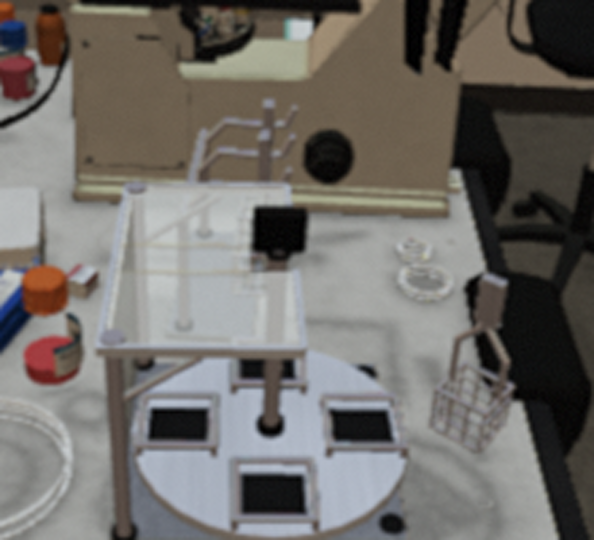

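Both baskets hang, with their tabs at (267,115) and (265,150), and the pocket at the opening is empty. The spare's tab is still at (490,283). From here I'll work numerically: fit the spare's pose from the points already read and check that it hasn't moved since.

```bash
cat > sp.py <<'E'
from h import *
from scipy.optimize import least_squares
t=env.get_image("top"); s=env.get_image("side")
w=dict(mtx=np.array([[311.531,0,317.106],[0,311.531,193.951],[0,0,1]]),T=np.load("w2T.npy"))
Tt=lambda u,v:(190+u/3.33,140+v/3.33); Ss=lambda u,v:(250+u/3.2,140+v/3.2); W=lambda u,v:(260+u/4,90+v/4)
h=.024
# basket x axis ~ -0.74: corners in own frame
obs=[(t,Tt(281,520),(-h,h,.044)),(t,Tt(329,468),(h,h,.044)),(t,Tt(382,510),(h,-h,.044)),(t,Tt(334,563),(-h,-h,.044)),
 (t,Tt(313,533),(0,0,.155)),(s,Ss(520,237),(0,0,.155)),(w,W(342,585),(0,0,.155)),
 (w,W(310,338),(h,h,.044)),(w,W(417,440),(h,-h,.044)),(w,W(222,446),(-h,h,.044))]
def res(p): return np.ravel([proj(d,Rz(p[2])@np.array(P)+[p[0],p[1],0])[0]-uv for d,uv,P in obs])
for y0 in(-.74,.83):
    o=least_squares(res,[.44,.02,y0],loss="soft_l1"); print(o.x.round(4),o.cost); print(o.fun.reshape(-1,2).round(1).tolist())
a=cv2.imread("pics/top0.png").astype(float); b=cv2.imread("pics/t9.png").astype(float)
g=lambda i:cv2.cvtColor(i[270:315,262:318].astype(np.uint8),6).astype(np.float32)
print("shift",cv2.phaseCorrelate(g(a),g(b)),"diff",np.abs(g(a)-g(b)).mean())
b=t["pixels"]; print("now",cv2.phaseCorrelate(g(a),g(b)),np.abs(g(a)-g(b)).mean())
E
python3 sp.py; python3 plan.py
```

```text
[ 0.4407  0.0208 -0.6859] 13.011700097364521
[[-0.1, -0.5], [-1.0, -1.7], [-0.6, -0.8], [0.4, 0.3], [0.5, -2.8], [0.3, -0.9], [0.5, -2.2], [1.0, 4.2], [-0.9, 2.0], [-1.3, 1.8]]
[ 0.4407  0.0208 -0.6859] 13.011700097364379
[[-0.1, -0.5], [-1.0, -1.7], [-0.6, -0.8], [0.4, 0.3], [0.5, -2.8], [0.3, -0.9], [0.5, -2.2], [1.0, 4.2], [-0.9, 2.0], [-1.3, 1.8]]
shift ((-0.06497535775480756, 1.1152304527267738), 0.4892223993937174) diff 43.72897
now ((0.29278352513242467, 0.6425350564973229), 0.5066400513825593) 43.55873
now t 24.1 [ 0.4971 -0.0996  0.2811] th 0.4014 q1,q6 [-0.33 -0.73]
```

```bash
python3 - <<'E'
from h import *
a=cv2.imread("pics/side0.png"); b=env.get_image("side")["pixels"]
r=cv2.matchTemplate(b[180:300,370:440],a[205:282,384:424],cv2.TM_CCOEFF_NORMED); _,m,_,l=cv2.minMaxLoc(r); print(m,l,"expected (14,25)")
E
python3 plan.py ".45 -.02 .28 .885" ".4407 .0208 .24 .885" ".4407 .0208 .124 .885"
```

```text
0.999616265296936 (14, 25) expected (14,25)
now t 24.1 [ 0.4976 -0.0997  0.2809] th 0.4017 q1,q6 [-0.33 -0.73]
.45 -.02 .28 .885 -> [0.0919, -0.0126, 0.0009, 0.0, 0.0, -0.4833] rows>= 3.2
.4407 .0208 .24 .885 -> [0.033, 0.0257, 0.04, 0.0, 0.0, -0.0] rows>= 1.2
.4407 .0208 .124 .885 -> [0.0, 0.0, 0.116, 0.0, 0.0, -0.0] rows>= 2.3
```

```bash
python3 jog.py '[[0.092,-0.0126,0.001,0,0,-0.483],[0.092,-0.0126,0.001,0,0,-0.483],[0.092,-0.0126,0.001,0,0,-0.483],[0.092,-0.0126,0.001,0,0,-0.483],[0.092,-0.0126,0.001,0,0,-0.483]]' 0.06
python3 jog.py '[[0.033,0.0257,0,0,0,0],[0.033,0.0257,0.02,0,0,0],[0.033,0.0257,0.04,0,0,0],[0.033,0.0257,0.04,0,0,0]]'
python3 - <<'E'
from h import *
a=cv2.imread("pics/side0.png"); b=env.get_image("side")["pixels"]
r=cv2.matchTemplate(b[190:320,350:460],a[240:282,384:424],cv2.TM_CCOEFF_NORMED); _,m,_,l=cv2.minMaxLoc(r); print(m,l,"expected (34,50)")
E
python3 plan.py ".4407 .0208 .124 .885"
```

```text
time_s: 24.6
tool_pos: [0.4502, -0.0195, 0.2796]
tool_rot: [0.0, 0.336, 0.942, 0.0]
force: [-0.2, -0.2, -0.5]
width: 0.0564
gripper_force: 0.0
time_s: 25.0
tool_pos: [0.4398, 0.0212, 0.2378]
tool_rot: [-0.002, 0.337, 0.942, -0.0]
force: [0.7, -0.7, 0.4]
width: 0.0598
gripper_force: 0.0
0.999444842338562 (34, 50) expected (34,50)
now t 25.1 [0.4403 0.021  0.2391] th 0.8838 q1,q6 [-0.1  -0.99]
.4407 .0208 .124 .885 -> [-0.0004, 0.0001, 0.1151, 0.0, 0.0, -0.0012] rows>= 2.3
```

```bash
python3 jog.py '[[0,0,0.03,0,0,0],[0,0,0.06,0,0,0],[0,0,0.09,0,0,0],[0,0,0.115,0,0,0],[0,0,0.115,0,0,0]]'
python3 jog.py '[[0,0,0,0,0,0],[0,0,0,0,0,0],[0,0,0,0,0,0],[0,0,0,0,0,0],[0,0,0,0,0,0]]' 0.004 20
python3 jog.py '[[0,0,0,0,0,0],[0,0,0,0,0,0]]'
python3 plan.py
python3 jog.py '[[0,0,-0.02,0,0,0],[0,0,-0.05,0,0,0],[0,0,-0.08,0,0,0],[0,0,-0.1,0,0,0],[0,0,-0.1,0,0,0]]'
python3 plan.py ".5338 .0583 .223 1.6415" ".5338 .0583 .165 1.6415"
python3 - <<'E'
from h import *
d=env.get_image("wrist"); cv2.imwrite("pics/w10.png",d["pixels"])
# tab end faces: hook-basket vs spare geometry in tool frame: print T relative
print(d["T"].round(4).tolist())
E
```

```text
time_s: 25.55
tool_pos: [0.4399, 0.0208, 0.1233]
tool_rot: [-0.002, 0.337, 0.942, -0.0]
force: [-1.1, 0.3, 0.7]
width: 0.06
gripper_force: 0.0
time_s: 26.05
tool_pos: [0.4403, 0.021, 0.1253]
tool_rot: [0.0, 0.336, 0.942, 0.0]
force: [0.3, 0.2, 0.3]
width: 0.0252
gripper_force: 0.0
time_s: 26.25
tool_pos: [0.4401, 0.021, 0.1248]
tool_rot: [0.0, 0.336, 0.942, 0.0]
force: [0.2, -0.1, -1.6]
width: 0.0102
gripper_force: 20.1
now t 26.2 [0.4401 0.021  0.1248] th 0.885 q1,q6 [-0.1  -0.99]
time_s: 26.75
tool_pos: [0.4409, 0.021, 0.2268]
tool_rot: [0.002, 0.336, 0.942, 0.001]
force: [1.2, -0.1, -1.5]
width: 0.01
gripper_force: 20.0
now t 26.8 [0.4409 0.021  0.2268] th 0.8851 q1,q6 [-0.1  -0.99]
.5338 .0583 .223 1.6415 -> [-0.0482, 0.0877, 0.0038, 0.0, 0.0, -0.7564] rows>= 5.0
.5338 .0583 .165 1.6415 -> [-0.0, 0.0, 0.058, 0.0, 0.0, -0.0] rows>= 1.2
[[0.6332, 0.7443, 0.2122, 0.3826], [0.774, -0.6095, -0.1716, 0.0684], [0.0016, 0.2729, -0.962, 0.3978], [0.0, 0.0, 0.0, 1.0]]
```

The spare is gripped (10 mm) and lifted. I'll compare how it sits in the fingers with the first basket's wrist view to get the offset along the pads.

Run:
```python
from h import *
a=cv2.imread("pics/wrist4.png",0); b=cv2.imread("pics/w10.png",0)
for r0,r1,c0,c1 in[(212,250,306,330),(238,275,306,330),(160,240,285,350)]:
    r=cv2.matchTemplate(b[r0-12:r1+12,c0-8:c1+8],a[r0:r1,c0:c1],cv2.TM_CCOEFF_NORMED); _,m,_,l=cv2.minMaxLoc(r); print(round(m,3),"shift uv",l[0]-8,l[1]-12)
print("col profile 314-322"); 
for r in range(150,282,3): print(r,a[r,313:322].mean().round(),b[r,313:322].mean().round(),end=" | ")
```

```text
0.983 shift uv 0 0
0.998 shift uv 0 0
0.955 shift uv 0 0
col profile 314-322
150 212.0 208.0 | 153 210.0 204.0 | 156 211.0 199.0 | 159 212.0 195.0 | 162 193.0 182.0 | 165 163.0 183.0 | 168 155.0 170.0 | 171 132.0 148.0 | 174 101.0 112.0 | 177 109.0 103.0 | 180 106.0 104.0 | 183 141.0 140.0 | 186 167.0 172.0 | 189 166.0 172.0 | 192 166.0 173.0 | 195 165.0 171.0 | 198 167.0 174.0 | 201 168.0 174.0 | 204 166.0 173.0 | 207 165.0 173.0 | 210 164.0 171.0 | 213 163.0 170.0 | 216 139.0 147.0 | 219 73.0 84.0 | 222 73.0 85.0 | 225 73.0 85.0 | 228 74.0 86.0 | 231 74.0 87.0 | 234 74.0 87.0 | 237 74.0 87.0 | 240 74.0 88.0 | 243 80.0 93.0 | 246 162.0 179.0 | 249 181.0 197.0 | 252 182.0 197.0 | 255 180.0 197.0 | 258 180.0 195.0 | 261 177.0 192.0 | 264 174.0 192.0 | 267 174.0 195.0 | 270 177.0 197.0 | 273 89.0 101.0 | 276 38.0 43.0 | 279 76.0 83.0 |
```

It sits in the same place in the fingers to under a pixel. Carry it over and lower it into the pocket.

```bash
python3 jog.py '[[-0.01,0.018,0,0,0,-0.15],[-0.02,0.036,0,0,0,-0.3],[-0.03,0.053,0,0,0,-0.45],[-0.04,0.07,0.003,0,0,-0.6],[-0.048,0.0877,0.0035,0,0,-0.74]]'
python3 jog.py '[[0,0,0,0,0,-0.016],[0,0,0,0,0,-0.016],[0,0,0,0,0,-0.016]]'
python3 plan.py ".5338 .0583 .17 1.6415"
```

```text
time_s: 27.3
tool_pos: [0.5329, 0.0587, 0.2192]
tool_rot: [-0.001, -0.03, 1.0, 0.0]
force: [-0.0, -0.5, -0.2]
width: 0.0101
gripper_force: 20.0
time_s: 27.6
tool_pos: [0.5319, 0.0583, 0.2205]
tool_rot: [-0.001, -0.034, 0.999, 0.0]
force: [-0.5, 0.4, -1.3]
width: 0.0101
gripper_force: 20.0
now t 27.6 [0.5319 0.0583 0.2205] th 1.6385 q1,q6 [-0.01 -1.65]
.5338 .0583 .17 1.6415 -> [-0.0019, -0.0001, 0.0505, 0.0, 0.0, -0.003] rows>= 1.0
```

```bash
python3 jog.py '[[-0.0018,0,0.015,0,0,0],[-0.0018,0,0.03,0,0,0],[-0.0018,0,0.042,0,0,0],[-0.0018,0,0.05,0,0,0],[-0.0018,0,0.05,0,0,0]]'
python3 jog.py '[[0,0,0.005,0,0,0],[0,0,0.01,0,0,0],[0,0,0.015,0,0,0],[0,0,0.02,0,0,0],[0,0,0.02,0,0,0]]'
python3 plan.py
```

```text
time_s: 28.1
tool_pos: [0.5341, 0.0585, 0.1704]
tool_rot: [-0.001, -0.035, 0.999, 0.0]
force: [0.2, 0.3, -1.0]
width: 0.0097
gripper_force: 20.0
time_s: 28.6
tool_pos: [0.5343, 0.0586, 0.1506]
tool_rot: [-0.0, -0.035, 0.999, 0.0]
force: [0.0, -0.2, -1.2]
width: 0.0095
gripper_force: 20.0
now t 28.6 [0.5343 0.0586 0.1506] th 1.641 q1,q6 [-0.01 -1.65]
```

It slid down between the wires without contact. Seat it the last 2 mm, release and retreat.

```bash
python3 jog.py '[[0,0,0.001,0,0,0],[0,0,0.002,0,0,0],[0,0,0.002,0,0,0]]'
python3 jog.py '[[0,0,0,0,0,0],[0,0,0,0,0,0],[0,0,0,0,0,0],[0,0,0,0,0,0],[0,0,0,0,0,0]]' 0.04
python3 jog.py '[[0,0,-0.01,0,0,0],[0,0,-0.03,0,0,0],[0,0,-0.06,0,0,0],[0,0,-0.1,0,0,0],[0,0,-0.13,0,0,0]]'
python3 jog.py '[[0.04,0,0,0,0,0],[0.08,0,0,0,0,0],[0.1,0,0,0,0,0],[0.1,0,0,0,0,0],[0.1,0,0,0,0,0]]'
python3 - <<'E'
from h import *
d=env.get_image("side"); b=d["pixels"]; cv2.imwrite("pics/s11.png",b)
a=cv2.imread("pics/s9.png"); a=cv2.resize(a,None,fx=1/2.7,fy=1/2.7,interpolation=cv2.INTER_AREA) # rows 110.., cols 230..
H=lambda n,r0,r1,c0,c1:print(n,np.round(cv2.matchTemplate(b[r0:r1,c0:c1],a[r0-110:r1-110,c0-230:c1-230],cv2.TM_CCOEFF_NORMED),3))
H("hanging tabs",140,178,315,345)
# spare: tab & rim projections at pocket
O=np.array([.6095-.0758,.0635-.0054,.024]);R=Rz(.0707)
# tab: correlate the sidec spare tab at predicted place
s0=cv2.imread("pics/side0.png")
q=proj(d,[O+[0,0,.155]])[0]; q0=proj(d,[[.4407,.0208,.155]])[0]
print("pred tab top now",q.round(1),"orig",q0.round(1))
x0,y0=np.round(q0).astype(int); tm=s0[y0-4:y0+14,x0-6:x0+7]
x,y=np.round(q).astype(int); w=b[y-20:y+32,x-22:x+23]
r=cv2.matchTemplate(w,tm,cv2.TM_CCOEFF_NORMED); _,m,_,l=cv2.minMaxLoc(r); print("match",round(m,3),"offset px",l[0]-16,l[1]-16)
E
python3 plan.py
```

```text
time_s: 28.9
tool_pos: [0.5346, 0.0586, 0.1493]
tool_rot: [0.0, -0.035, 0.999, 0.0]
force: [0.5, 0.0, -1.3]
width: 0.0102
gripper_force: 20.0
time_s: 29.4
tool_pos: [0.5346, 0.0586, 0.1493]
tool_rot: [0.0, -0.035, 0.999, 0.0]
force: [0.4, -0.7, 0.2]
width: 0.0389
gripper_force: 0.0
time_s: 29.9
tool_pos: [0.5347, 0.0586, 0.2822]
tool_rot: [0.001, -0.035, 0.999, -0.0]
force: [0.6, -0.3, 0.2]
width: 0.04
gripper_force: 0.0
time_s: 30.4
tool_pos: [0.4355, 0.0516, 0.2801]
tool_rot: [0.001, -0.035, 0.999, -0.0]
force: [-0.4, -1.2, -0.1]
width: 0.0404
gripper_force: 0.0
hanging tabs [[0.997]]
pred tab top now [371.1 211.6] orig [412.8 213.2]
match 0.629 offset px -9 4
now t 30.4 [0.4358 0.0516 0.2798] th 1.6409 q1,q6 [-0.03 -1.67]
```

The template came from a different orientation, so that match means little. A better reference is the side picture of basket_0 standing at the same place.

Run:
```python
from h import *
a=cv2.imread("pics/s2.png"); b=cv2.imread("pics/s11.png")[120:320,230:450]
q=(141,92)  # predicted tab top in crop
for n,(r0,r1,c0,c1) in dict(tab=(86,112,131,152),bail=(108,130,124,160),rim=(128,165,115,165)).items():
    r=cv2.matchTemplate(b[r0-10:r1+10,c0-10:c1+10],a[r0:r1,c0:c1],cv2.TM_CCOEFF_NORMED); _,m,_,l=cv2.minMaxLoc(r); print(n,round(m,3),"shift",l[0]-10,l[1]-10)
```

```text
tab 0.99 shift 1 0
bail 0.976 shift 1 0
rim 0.894 shift 0 0
```

The tab, bail and rim all coincide within 1 px, so the spare stands upright at the opening. The hung baskets haven't moved either (0.997). Handing in.

```bash
python3 -c "
from bench import env
print(env.close_job())"
```

```text
the job is handed in; nothing more can be done
None
```

I handed the job in at about 30 s with both loaded baskets hanging on hooks 0 and 1 and the spare upright in the pocket at the opening; `env.close_job()` returned no verdict, and I viewed 15 pictures against the limit of 14.

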